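Pack the pattern caddy

TASK

Pack the caddy for the next job: put the cream pinned pattern in the middle of the cream tray and the blue-grey pinned pattern in the middle of the blue-grey tray, each flat on the tray floor with its pin up, and thread the two small rolls of yellow tape onto the steel spindle, lying flat one on the other. The larger roll of tape and the plain plywood offcut do not belong: leave them where they lie.

Things in the scene. Friction and masses are not known exactly. Their poses are not given: they have to be found in the camera images.
- caddy: Fixed shallow plywood carrying tray, 118 mm (its x) by 318 mm (its y), rim 14 mm high and 6 mm thick, floor 6 mm thick, low dowel grips 34 mm high just outside its two short ends (overall about 342 mm in y). Origin: centre of the underside. Three inserts sit in it side by side along its y at -100, 0 and +100 mm, in any order.
- cream_tray: Fixed insert in the caddy: cream-coloured open tray, 100 mm (x) by 96 mm (y), 13 mm high, walls and floor 5 mm thick, so 90 by 86 mm inside. Origin: centre of its underside (on the caddy's floor), axes along the caddy's; its inner floor is 5 mm above the origin, its rim 13 mm.
- grey_tray: Fixed insert in the caddy: blue-grey open tray, same shape, size and origin as the cream one.
- spindle: Fixed insert in the caddy: black plate, 100 mm (x) by 96 mm (y) by 3 mm, with an upright steel spindle in the middle, 10 mm in diameter, its tapered tip 50 mm above the underside. Origin: centre of the underside, on the spindle's axis; rolls rest 3 mm above the origin.
- cream_pattern: Loose resin pattern: cream block 39 mm (x) by 54 mm (y) by 12 mm with an upright round steel-grey pin, 16 mm in diameter, in the middle of its top, reaching to 28 mm; easily held by the pin. 50 g. Origin: centre of the underside, z up along the pin.
- grey_pattern: Loose resin pattern: blue-grey block 56 mm (x) by 44 mm (y) by 12 mm with an upright round pin, 16 mm in diameter, in the middle of its top, reaching to 28 mm; easily held by the pin. 50 g. Origin: centre of the underside, z up along the pin.
- small_roll_a: Loose small roll of yellow tape lying flat, 42 mm outside diameter, 19 mm high, hole about 20 mm across. 30 g. Origin: centre of the underside, z along the hole.
- small_roll_b: Loose small roll of yellow tape lying flat, 44 mm outside diameter, 18 mm high, hole about 20 mm across. 30 g. Origin: centre of the underside, z along the hole.
- large_roll: Loose look-alike, not to be packed: larger roll of yellow tape lying flat, 55 mm across, 20 mm high. (One more roll lies far off in the heap at the left; it is background.) Origin: centre of the underside.
- plain_block: Loose look-alike, not to be packed: plain brown plywood offcut without a pin, 40 mm (x) by 64 mm (y) by 18 mm. Origin: centre of the underside.
Not all that is in view belongs to the job. Leave any black or green look-alike of the grey_pattern alone.

How it is judged:
By the outcome, as a careful person would: the job done as asked, in the order asked, and still so for the second after the job is handed in, with the robot touching nothing.
It also fails if it takes over 88 s, if anything falls off the work surface, if the arm or the gripper's body presses on something with over 40 N, if the wrist force passes 120 N, or if a joint passes its speed limit or range.

ROBOT

A 6-joint arm with a two-finger parallel gripper is mounted at the origin on a cart in front of the work surface, level with it; the furniture and walls round the work are solid. World frame = base frame: x ahead of the robot, y to its left, z up, the work surface at z = 0. Lengths are in mm, angles in rad, forces in N, time in s.
With the tool pointing down it reaches from about 300 to 875 mm from the base axis. Payload 4.2 kg.
Tool frame: the origin (TCP) lies midway between the tips of the shut fingers; the grasp point (between the pads) lies 19 mm behind it; z points along the fingers, y is the line along which they close (so a half turn about z gives the same grasp; the last joint's range is limited). The gripper opens to 85 mm and grips with 20 to 120 N. Pads are 22 mm wide; open, the fingers measure 114 mm over their backs; the gripper's body (76 mm by 85 mm) begins 54 mm behind the grasp point. The pads swing forward as they close: fully open they stand 13 mm farther back than shut.
Start: joints at [-1.121, 0.32, 1.565, -0, 1.257, -0.02], TCP at [260.312, -512.717, 231.338] pointing down, gripper open.
Joint ranges: [-3.11, 3.11], [-0.84, 2.01], [0.21, 2.61], [-1.34, 4.49], [0.05, 2.63], [-2.56, 2.56]. Speed limits (rad/s): [2.57, 2.57, 3.14, 3.14, 3.14, 3.14].

INTERFACE

Orientations are given as [roll, pitch, yaw] about the fixed x, y, z axes, in that order (R = Rz(yaw) Ry(pitch) Rx(roll)).
In Python, from cell import arm, imaging, masks_of, mark_of gives the robot as it stands. The module is installed in compiled form; this text tells all that it offers.
- The arm moves only by the shell command python3 -m crank 'ROWS' [OPENING] [FORCE]. ROWS is JSON, a list that holds one entry, the list of rows, each a list of 6 numbers: the shift along the world's x, y, z normalised to -1 to 1, where 1 is 0.5 m, then the turn, a rotation vector about the world's x, y, z normalised to -1 to 1, where 1 is 60 degrees. In form: [[[dx, dy, dz, ax, ay, az], ...]]. A call has 1 to 12 rows; each row is the pose to reach, as a shift and turn from the pose commanded when the call began; what a row does not reach only later rows make up. A row lasts 1/10 s, in which the tool goes at most 50 mm and 8.59 degrees, less where a joint would pass 70% of its speed; a pose out of reach is approached as far as the arm can. A call with a number of a shift or a turn outside -1 to 1 is refused whole. A call with a gripper value outside its range is refused whole. OPENING is the opening, from 0 (shut) to 1 (fully open), set as the call begins (- or left out, the last holds). The fingers move at their own pace and stop on an object; FORCE is the grip in N (left out, the last holds). Time passes only in rows, so rows that repeat a pose let the fingers close. It gives the time, the measured TCP pose, the force, the opening and the grip force at its end, in the units of the state.
- arm.get_obs(): the state, without advancing time (a new reading comes with each control period).
- imaging.snapshot(name): name is "scene" or "top" or "wrist"; returns (picture, depth): 384x512x3 uint8, red, green, blue; 384x512 float32, mm along the optical axis (not along the pixel's ray), 0 where there is no reading.
- imaging.camera_params(name): a dict with "intrinsics" (3x3 intrinsics, pixels), "k1" (the pictures are not rectified: a ray, as slopes to the right and down, at radius r is drawn at 1 + k1 r^2 times it, then the intrinsics apply), "R" (3x3) and "t" (3): a world point X has camera coordinates R X + t. Camera axes: x right, y down, z forward; pixel columns grow to the right and rows downward; lengths in mm; the calibration is good to about 2 mm. A picture is of the moment at which its call begins: read the wrist's pose just before it. camera_params takes no time and is no camera call; for the wrist camera it gives the pose at the moment of the call.
- arm.close_job(): hands the job in; it is judged then, once.
Trained networks look in the newest picture that a camera, given by its name, has taken for a name from the list of things; names that differ only in an ending like _2 or _b are one class to them, and where a whole thing is asked for, a point or a joint stands for the part that bears it (a point fixed in the world has none). Each returns a list of dicts, best first, with "confidence" (0 to 1); they miss things now and then, are a little off and sometimes report something else, mostly with a low value. They report only what shows in the picture. A call takes as long as a camera call. They do not tell look-alikes from the thing itself.
- masks_of(target, camera): "pixels" (384x512 bool, what is visible of it).
- mark_of(target, camera): "point" ([x, y, z] in mm, in world coordinates, good to about 4 mm: a listed point, or the origin of a listed thing).
The state is a dict: "t": time; "joint_positions": joint angles; "joint_vel": joint speeds; "tau": joint torques, N m; "ee_pos": TCP position; "tool_rot": TCP orientation; "force": force on the tool from outside, world axes, zero at the start; "torque": the same for the moment, N m; "opening": finger opening in mm; "grasp_force": force on a finger pad.
Only numpy, scipy, OpenCV 4.12 (cv2) and the standard library are available. Lean on these libraries where they do the work, as an engineer would, in place of code of your own. Each camera call takes 0.05 s, during which the arm holds its last target. There are 200 camera calls.

## Working session

There is one attempt and no reset: what is moved stays moved. The work goes in short steps, Python scripts to look and compute and a shell command to move; the robot and the scene stay as the last step left them, time stands still between calls to the robot, and variables do not carry over. Pictures are saved under pics/ and viewed, at most 14 in all, crops included, and the job is handed in when it is done.

```bash
mkdir -p pics; cat > h.py <<'E'
from cell import arm, imaging, masks_of, mark_of
import numpy as np, cv2
def snap(n,f=None):
    p=imaging.camera_params(n); im,d=imaging.snapshot(n)
    if f: cv2.imwrite('pics/'+f,im[:,:,::-1])
    return p,im,d
def cloud(p,d):
    K=np.array(p['intrinsics'],float);v,u=np.mgrid[:384,:512].astype(float)
    xy=cv2.undistortPoints(np.stack([u.ravel(),v.ravel()],1)[:,None],K,np.array([p['k1'],0,0,0.])).reshape(384,512,2)
    c=np.dstack([xy[...,0]*d,xy[...,1]*d,d])
    return (c-np.array(p['t']))@np.array(p['R'])
E
python3 - <<'E'
from h import *
for n in ('top','scene'):
    p,im,d=snap(n,n+'0.png'); np.savez(n+'0.npz',c=cloud(p,d),d=d,im=im)
    for k in ['caddy','cream_tray','grey_tray','spindle','cream_pattern','grey_pattern','small_roll_a','large_roll','plain_block']:
        print(n,k,[(np.round(m['point']).tolist(),round(m['confidence'],2)) for m in mark_of(k,n)][:5])
o=arm.get_obs();print(o['t'],o['ee_pos'],o['tool_rot'],o['opening'])
E
```

```text
top caddy []
top cream_tray [([658.0, -76.0, 8.0], 0.82)]
top grey_tray [([677.0, 16.0, 7.0], 0.81)]
top spindle [([636.0, -178.0, 10.0], 0.79)]
top cream_pattern [([436.0, -92.0, -4.0], 0.8)]
top grey_pattern [([645.0, 445.0, 0.0], 0.81), ([572.0, 368.0, 1.0], 0.76), ([542.0, 286.0, 4.0], 0.5), ([670.0, 356.0, -1.0], 0.49)]
top small_roll_a [([433.0, 154.0, 1.0], 0.69)]
top large_roll [([428.0, 42.0, -2.0], 0.47)]
top plain_block [([447.0, -244.0, -2.0], 0.58)]
scene caddy [([658.0, -81.0, 3.0], 0.79)]
scene cream_tray [([660.0, -75.0, 6.0], 0.78)]
scene grey_tray [([675.0, 20.0, 6.0], 0.93)]
scene spindle [([636.0, -181.0, 5.0], 0.89)]
scene cream_pattern [([634.0, -178.0, 4.0], 0.69), ([431.0, -96.0, 1.0], 0.58)]
scene grey_pattern [([668.0, 354.0, -1.0], 0.8), ([643.0, 445.0, -0.0], 0.73), ([543.0, 283.0, -2.0], 0.67), ([569.0, 370.0, -2.0], 0.6), ([485.0, 379.0, -1.0], 0.56)]
scene small_roll_a [([432.0, 156.0, -3.0], 0.72)]
scene large_roll [([433.0, 39.0, 0.0], 0.51)]
scene plain_block [([438.0, 289.0, -0.0], 0.67), ([448.0, -248.0, 1.0], 0.62)]
1.0 [ 260.29310452 -512.7286451   231.32604836] [ 3.14152288e+00 -2.29795847e-05  4.69721694e-01] 85.33005642956965
```

View pics/top0.png

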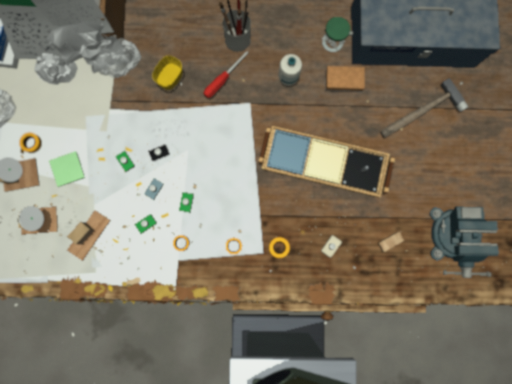

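View pics/scene0.png

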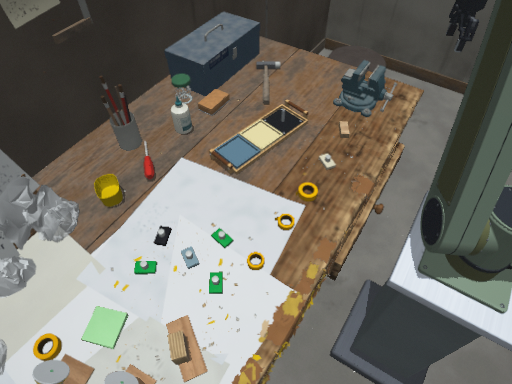

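The top view shows the caddy at (325,160) with the grey, cream and spindle inserts from left to right. The cream pattern is at (331,246), the large roll at (279,247) and the small rolls at (233,246) and (181,242). The grey pattern is at (153,188), with green and black look-alikes around it. The plain block is at (391,241). The scene view agrees.

```bash
python3 - <<'E'
from h import *
for n in ('top','scene'):
    z=np.load(n+'0.npz');c=z['c'];ok=z['d']>0
    for nm,(x,y,r) in dict(vise=(450,-460,90),cream=(433,-94,38),grey=(571,369,40),lr=(430,40,40),r1=(432,155,35),r2=(440,285,45)).items():
        m=ok&(np.hypot(c[...,0]-x,c[...,1]-y)<r)&(c[...,2]>(6))&(c[...,2]<300)
        q=c[m]; 
        if len(q)<5: print(n,nm,len(q));continue
        print(n,nm,len(q),'lo',q.min(0).round(),'hi',q.max(0).round(),'med',np.median(q,0).round(),cv2.minAreaRect(q[:,:2].astype(np.float32)))
w=imaging.camera_params('wrist');R=np.array(w['R']);print('cam pos',-R.T@np.array(w['t']),'fwd',R[2],'K',np.array(w['intrinsics'])[0])
E
python3 -m crank '[[[0.0,0.05,0.1,0,0,0],[0.02,0.15,0.1,0,0,0],[0.06,0.25,0.1,0,0,0]]]' 1
```

```text
top vise 2546 lo [ 366. -547.    6.] hi [ 534. -370.  138.] med [ 451. -413.   96.] ((456.7600402832031, -455.9249267578125), (163.88243103027344, 175.7040252685547), 41.85359573364258)
top cream 232 lo [ 408. -122.    6.] hi [462. -66.  33.] med [433. -95.  13.] ((434.44830322265625, -95.71028137207031), (52.2502555847168, 54.581722259521484), 10.229798316955566)
top grey 235 lo [545. 331.   6.] hi [601. 405.  32.] med [572. 364.  12.] ((572.0239868164062, 368.2672424316406), (53.689544677734375, 76.2454605102539), 7.263252258300781)
top lr 246 lo [398.  13.   6.] hi [457.  64.  25.] med [428.  38.  20.] ((428.4815979003906, 37.935916900634766), (55.34428405761719, 51.866912841796875), 31.7431640625)
top r1 141 lo [409. 122.   6.] hi [457. 173.  25.] med [431. 153.  18.] ((428.8289794921875, 151.30984497070312), (47.640010833740234, 41.675804138183594), 64.43254852294922)
top r2 149 lo [398. 246.   6.] hi [482. 319.  26.] med [434. 288.  18.] ((439.0872802734375, 287.84814453125), (85.732666015625, 62.634944915771484), 46.58519744873047)
scene vise 1332 lo [ 369. -469.    6.] hi [ 5
[... 586 characters left out ...]
5449219, 40.83720779418945), (51.58222579956055, 50.45140075683594), 87.37708282470703)
scene r1 184 lo [408. 136.   6.] hi [458. 179.  20.] med [429. 160.  17.] ((429.3155212402344, 156.67105102539062), (42.943992614746094, 43.43362045288086), 60.66697311401367)
scene r2 196 lo [415. 271.   7.] hi [456. 311.  22.] med [433. 294.  18.] ((435.1659240722656, 291.1147155761719), (40.21897888183594, 38.776512145996094), 13.07447338104248)
cam pos [ 333.02337471 -474.91818265  374.4635989 ] fwd [-0.28633582 -0.14608304 -0.94692742] K [278.38609474   0.         252.5957275 ]
t: 1.3
ee_pos: [287.5, -394.5, 282.9]
tool_rot: [3.138, -0.001, 0.467]
force: [0.8, 0.2, 0.3]
opening: 85.5
grasp_force: 0.0
```

```bash
python3 -m crank '[[[0.285,0.587,-0.1,0,0,0],[0.285,0.587,-0.1,0,0,0],[0.285,0.587,-0.1,0,0,0],[0.285,0.587,-0.16,0,0,0],[0.285,0.587,-0.16,0,0,0],[0.285,0.587,-0.16,0,0,0],[0.285,0.587,-0.16,0,0,0],[0.285,0.587,-0.16,0,0,0],[0.285,0.587,-0.16,0,0,0]]]' 1
cat >> h.py <<'E'
def look(f,x,y,r,zlo,zhi,mark=None):
    """wrist picture; rect of cloud points near (x,y) with z in band"""
    p,im,d=snap('wrist',f); c=cloud(p,d)
    m=(d>0)&(np.hypot(c[...,0]-x,c[...,1]-y)<r)&(c[...,2]>zlo)&(c[...,2]<zhi)
    q=c[m]; print(len(q),'med',np.median(q,0).round(1),'mid',((q.min(0)+q.max(0))/2).round(1),'rng',np.ptp(q,0).round(1),'circ',cv2.minEnclosingCircle(q[:,:2].astype(np.float32)),'rect',cv2.minAreaRect(q[:,:2].astype(np.float32)))
    if mark: print([(np.round(k['point'],1),round(k['confidence'],2)) for k in mark_of(mark,'wrist')])
    return c,m,im
def obs():
    o=arm.get_obs();print(round(o['t'],2),np.round(o['ee_pos'],1),np.round(o['tool_rot'],3),'op',round(o['opening'],1),'g',round(o['grasp_force'],1),'F',np.round(o['force'],1))
E
python3 - <<'E'
from h import *
obs();c,m,im=look('w1.png',433,-94,40,8,16,'cream_pattern')
m=(np.hypot(c[...,0]-433,c[...,1]-94*-1*-1)<25)&(c[...,2]>24)
q=c[m];print('pin',len(q),q.mean(0),q.min(0),q.max(0))
E
```

```text
t: 2.2
ee_pos: [430.1, -101.0, 201.2]
tool_rot: [3.141, 0.001, 0.472]
force: [-0.4, 0.9, -0.5]
opening: 85.8
grasp_force: 0.0
2.2 [ 430.1 -101.   201.2] [3.141e+00 1.000e-03 4.720e-01] op 85.8 g 0.0 F [-0.4  0.9 -0.5]
836 med [436.9 -93.1  12.4] mid [434.4 -93.9  11.9] rng [55.5 51.1  7.6] circ ((434.1740417480469, -93.42694091796875), 28.149255752563477) rect ((433.75946044921875, -93.921875), (30.412500381469727, 50.051631927490234), 54.94655227661133)
[(array([438.3, -92.3,  -2. ]), 0.77)]<stdin>:4: RuntimeWarning: Mean of empty slice.
  ret = um.true_divide(
Traceback (most recent call last):
ValueError: zero-size array to reduction operation minimum which has no identity
```

View pics/w1.png

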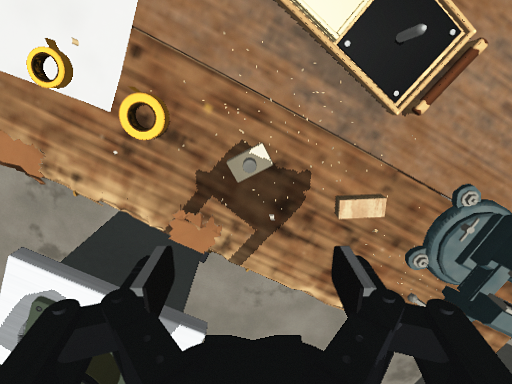

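The wrist view shows the cream pattern at (250,162), pin up, with the gripper's shadow across it. I'll measure the pin and the block outline again now that the arm has settled.

```bash
python3 - <<'E'
from h import *
obs();c,m,im=look(None,433,-94,40,7,17)
for lo in (20,23):
    q=c[(np.hypot(c[...,0]-433,c[...,1]+94)<25)&(c[...,2]>lo)]
    if len(q):print('pin',len(q),q.mean(0).round(1),q.min(0).round(1),q.max(0).round(1))
k=masks_of('cream_pattern','wrist')[0]['pixels'];q=c[k&(abs(c[...,2]-12)<4)];print(len(q),cv2.minAreaRect(q[:,:2].astype(np.float32)))
E
```

```text
2.3 [ 430.  -102.2  201.7] [ 3.141 -0.     0.469] op 85.3 g 0.0 F [-0.3 -0.6  0.3]
840 med [436.9 -93.2  12.4] mid [434.3 -93.4  11.9] rng [55.9 51.1  9.7] circ ((434.23565673828125, -93.43687438964844), 28.220314025878906) rect ((433.9290771484375, -93.77375793457031), (30.260459899902344, 50.065372467041016), 54.89044189453125)
pin 8011 [438.4 -91.2 282.1] [ 426.  -115.    20.2] [454.7 -69.  299.6]
pin 8006 [438.4 -91.2 282.3] [ 426.  -115.    23.1] [454.7 -69.  299.6]
827 ((433.9296569824219, -93.84144592285156), (30.253131866455078, 49.9420280456543), 55.31900405883789)
```

```bash
cat >> h.py <<'E'
def pin(c,x,y,lo,hi,r=25):
    q=c[(np.hypot(c[...,0]-x,c[...,1]-y)<r)&(c[...,2]>lo)&(c[...,2]<hi)]
    print('pin',len(q),q.mean(0).round(1),((q.min(0)+q.max(0))/2).round(1),'rng',np.ptp(q,0).round(1),'zmed',np.median(q[:,2]).round(1))
E
python3 - <<'E'
from h import *
p,im,d=snap('wrist');c=cloud(p,d)
pin(c,433,-94,20,40);pin(c,433,-94,25,40)
q=c[(np.hypot(c[...,0]-433,c[...,1]+94)<40)];print(np.histogram(q[:,2],bins=[-10,-5,-2,2,5,8,11,14,17,20,25,30,40]))
g=im[110:220,200:310];cv2.imwrite('pics/w2.png',cv2.resize(g,None,fx=5,fy=5,interpolation=2)[:,:,::-1])
E
```

```text
pin 156 [434.7 -93.6  27.6] [434.2 -93.6  25.3] rng [15.2 15.5  8.8] zmed 27.9
pin 145 [434.3 -93.7  27.9] [434.1 -93.8  27.4] rng [15.1 15.2  4.7] zmed 28.0
(array([   0,    1, 2038,   49,   14,   40,  772,   23,    7,   11,  145,
          0]), array([-10,  -5,  -2,   2,   5,   8,  11,  14,  17,  20,  25,  30,  40]))
```

View pics/w2.png

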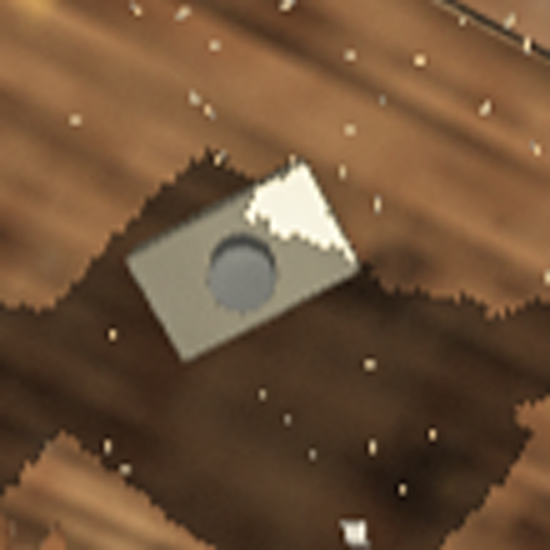

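```bash
python3 -m crank '[[[0.0084,0.017,-0.1,0,0,0],[0.0084,0.017,-0.2,0,0,0],[0.0084,0.017,-0.3,0,0,0],[0.0084,0.017,-0.35,0,0,0],[0.0084,0.017,-0.377,0,0,0],[0.0084,0.017,-0.377,0,0,0],[0.0084,0.017,-0.377,0,0,0]]]' 1 30
```

```text
t: 3.15
ee_pos: [434.7, -93.6, 13.2]
tool_rot: [3.141, -0.001, 0.469]
force: [-0.0, 0.2, 0.6]
opening: 85.2
grasp_force: 0.0
```

```bash
python3 -m crank '[[[0,0,0,0,0,0],[0,0,0,0,0,0],[0,0,0,0,0,0],[0,0,0,0,0,0],[0,0,0,0,0,0],[0,0,0,0,0,0],[0,0,0,0,0,0],[0,0,0,0,0,0]]]' 0 40; python3 -c "
from h import *
obs()"
```

```text
t: 3.95
ee_pos: [434.5, -92.8, 13.2]
tool_rot: [3.141, -0.0, 0.47]
force: [-1.8, -0.4, 5.4]
opening: 14.3
grasp_force: 38.9
3.95 [434.5 -92.8  13.2] [ 3.141 -0.     0.47 ] op 14.3 g 38.9 F [-1.8 -0.4  5.4]
```

```bash
python3 -m crank '[[[0,0,0.06,0,0,0],[0,0,0.16,0,0,0],[0.03,0,0.26,0,0,-0.143],[0.13,0,0.33,0,0,-0.286],[0.23,0.01,0.33,0,0,-0.429],[0.33,0.02,0.33,0,0,-0.572],[0.43,0.03,0.33,0,0,-0.715],[0.45,0.034,0.33,0,0,-0.858],[0.45,0.034,0.33,0,0,-1.0],[0.45,0.034,0.33,0,0,-1.0],[0.45,0.034,0.33,0,0,-1.0]]]' 
cat >> h.py <<'E'
def floor(c,x,y,lo,hi,r,nm=''):
    q=c[(np.hypot(c[...,0]-x,c[...,1]-y)<r)&(c[...,2]>lo)&(c[...,2]<hi)]
    if len(q)<20: print(nm,len(q));return
    print(nm,len(q),'z',np.median(q[:,2]).round(1),'rect',cv2.minAreaRect(q[:,:2].astype(np.float32)))
E
python3 - <<'E'
from h import *
obs();p,im,d=snap('wrist','w3.png');c=cloud(p,d);np.savez('w3.npz',c=c,im=im)
for n,x,y in (('cream',659,-76),('grey',676,18),('sp',636,-179)):
    print(n,[np.round(k['point'],1) for k in mark_of({'cream':'cream_tray','grey':'grey_tray','sp':'spindle'}[n],'wrist')])
    floor(c,x,y,7,15,70,n)
    floor(c,x,y,7,15,45,n)
pin(c,636,-179,35,80,30)
t=np.load('top0.npz')['c']
for n,x,y in (('cream',659,-76),('grey',676,18),('sp',636,-179)): floor(t,x,y,5,15,50,'top '+n)
q=t[(np.hypot(t[...,0]-659,t[...,1]+80)<190)&(t[...,2]>6)&(t[...,2]<60)];print('caddy',cv2.minAreaRect(q[:,:2].astype(np.float32)))
E
```

```text
t: 5.05
ee_pos: [658.7, -75.7, 177.2]
tool_rot: [3.141, 0.001, -0.574]
force: [0.6, -0.5, -0.8]
opening: 14.0
grasp_force: 39.1
5.05 [658.7 -75.7 177.2] [ 3.141e+00  1.000e-03 -5.740e-01] op 14.0 g 39.1 F [ 0.6 -0.5 -0.8]
cream [array([652.8, -79.5,   8.9])]
cream 7731 z 11.4 rect ((655.7261352539062, -75.33256530761719), (139.68360900878906, 116.73480987548828), 77.48548126220703)
cream 4520 z 11.4 rect ((656.6669921875, -78.28515625), (84.1834487915039, 85.77918243408203), 77.61556243896484)
grey [array([672.5,  14.8,   4. ])]
grey 6882 z 11.4 rect ((675.5029296875, 13.919815063476562), (131.59840393066406, 117.20645141601562), 77.87517547607422)
grey 4107 z 11.3 rect ((676.1152954101562, 19.68950653076172), (84.59070587158203, 89.26509094238281), 77.10260009765625)
sp [array([ 634.3, -174.8,    5.2])]
sp 9482 z 9.9 rect ((634.2750244140625, -173.20700073242188), (129.34254455566406, 117.86674499511719), 77.36348724365234)
sp 4920 z 9.7 rect ((636.1622924804688, -179.12518310546875), (89.56414794921875, 89.49739074707031), 31.11684799194336)
pin 119 [ 634.6 -175.2   48.7] [ 632.9 -176.    46.7] rng [ 9.   8.6 23.1] zmed 50.8
top cream 950 z 10.9 rect ((659.9566040039062, -77.73382568359375), (96.12604522705078, 93.57173919677734), 79.13334655761719)
top grey 961 z 10.6 rect ((675.2621459960938, 17.516204833984375), (95.5938949584961, 98.4154052734375), 56.765323638916016)
top sp 1021 z 9.3 rect ((636.3260498046875, -178.877197265625), (97.8851089477539, 98.240478515625), 77.10591125488281)
caddy ((657.8109130859375, -82.67121887207031), (353.18603515625, 337.90130615234375), 55.68242263793945)
```

View pics/w3.png

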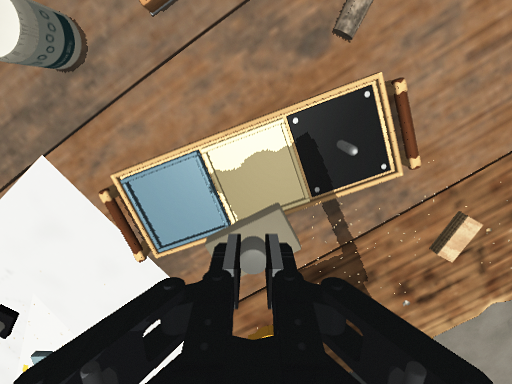

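Wrist view: the pattern hangs level at (250,240). The grey, cream and spindle inserts are at (175,200), (255,170) and (343,140). Next I'll fit the caddy frame precisely.

```bash
python3 - <<'E'
from h import *
z=np.load('w3.npz');c=z['c']
def ext(v,lo=.5): return np.percentile(v,lo),np.percentile(v,100-lo)
for deg in (-12,-12.5,-13):
    a=np.radians(deg);ux=np.array([np.cos(a),np.sin(a)]);uy=np.array([-np.sin(a),np.cos(a)])
    o=np.array([656.5,-78]);P=c[...,:2]-o;X=P@ux;Y=P@uy;Z=c[...,2]
    print(deg)
    s=(abs(Y)<150)&(abs(X)<70)&(Z>7)&(Z<22)
    for y0 in (-130,-90,90,130):
        q=X[s&(abs(Y-y0)<15)];print('  X edges at Y',y0,np.round(ext(q),1))
    for n,y0 in (('grey',100),('cream',0),('sp',-100)):
        f=(abs(Y-y0)<55)&(abs(X)<50)
        for nm,(lo,hi) in dict(floor=(8,13.5),rim=(16.5,22)).items():
            m=f&(Z>lo)&(Z<hi)&(X>0)&(X<35); 
            if m.sum()>20: print('  ',n,nm,'Y',np.round(ext(Y[m]),1),end='')
        print()
q=c[(np.hypot(c[...,0]-635,c[...,1]+177)<25)&(c[...,2]>49)&(c[...,2]<70)];print(len(q),q.mean(0))
E
```

```text
-12
  X edges at Y -130 [-60.3  55.8]
  X edges at Y -90 [-59.7  56.3]
  X edges at Y 90 [-57.3  57.6]
  X edges at Y 130 [-57.7  57.8]
   grey floor Y [ 50.3 152.7]   grey rim Y [ 45.1 146.1]
   cream floor Y [-54.5  50.5]   cream rim Y [-49.6  54.8]
   sp floor Y [-154.7  -53.9]   sp rim Y [-102.4  -45.1]
-12.5
  X edges at Y -130 [-59.1  57. ]
  X edges at Y -90 [-58.8  57.1]
  X edges at Y 90 [-58.1  56.8]
  X edges at Y 130 [-58.8  56.7]
   grey floor Y [ 50.5 152.6]   grey rim Y [ 45.  146.2]
   cream floor Y [-54.6  50.6]   cream rim Y [-49.5  54.9]
   sp floor Y [-154.8  -53.8]   sp rim Y [-102.4  -45. ]
-13
  X edges at Y -130 [-57.9  58.2]
  X edges at Y -90 [-58.1  57.9]
  X edges at Y 90 [-59.2  56. ]
  X edges at Y 130 [-60.   55.6]
   grey floor Y [ 50.6 153.1]   grey rim Y [ 45.1 146.3]
   cream floor Y [-54.6  50.8]   cream rim Y [-49.4  54.8]
   sp floor Y [-154.9  -53.6]   sp rim Y [-102.4  -45. ]
70 [ 633.86389046 -175.57997084   53.10632542]
```

```bash
python3 -m crank '[[[-0.0058,-0.0066,-0.08,0,0,-0.132],[-0.0058,-0.0066,-0.16,0,0,-0.132],[-0.0058,-0.0066,-0.234,0,0,-0.132],[-0.0058,-0.0066,-0.27,0,0,-0.132],[-0.0058,-0.0066,-0.29,0,0,-0.132],[-0.0058,-0.0066,-0.302,0,0,-0.132],[-0.0058,-0.0066,-0.302,0,0,-0.132],[-0.0058,-0.0066,-0.302,0,0,-0.132]]]'
```

```text
t: 6.05
ee_pos: [657.3, -79.3, 28.1]
tool_rot: [-3.14, -0.002, -0.716]
force: [-0.3, 0.0, -0.5]
opening: 14.0
grasp_force: 39.1
```

```bash
python3 -m crank '[[[-0.003,0.0005,-0.003,0,0,0],[-0.003,0.0005,-0.0066,0,0,0],[-0.003,0.0005,-0.0066,0,0,0],[-0.003,0.0005,-0.0066,0,0,0]]]'
```

```text
t: 6.45
ee_pos: [655.3, -78.9, 24.3]
tool_rot: [-3.141, -0.001, -0.716]
force: [-0.5, -0.6, 3.8]
opening: 13.7
grasp_force: 39.5
```

```bash
python3 -m crank '[[[0,0,0,0,0,0],[0,0,0,0,0,0],[0,0,0,0,0,0],[0,0,0,0,0,0],[0,0,0.02,0,0,0],[0,0,0.1,0,0,0],[0,0,0.2,0,0,0],[0,0,0.3,0,0,0],[0,0,0.35,0,0,0],[0,0,0.35,0,0,0]]]' 0.6
python3 - <<'E'
from h import *
obs();p,im,d=snap('wrist','w4.png');c=cloud(p,d);np.savez('w4.npz',c=c,im=im)
pin(c,655.3,-78.6,34,60,20); floor(c,655.3,-78.6,20,27,45,'block'); floor(c,655.3,-78.6,8,14,45,'floor')
floor(c,677,19,8,14,44,'gfloor')
q=c[(np.hypot(c[...,0]-635,c[...,1]+177)<25)&(c[...,2]>49)&(c[...,2]<70)];print(len(q),q.mean(0))
E
```

```text
t: 7.45
ee_pos: [657.4, -79.2, 204.9]
tool_rot: [-3.135, -0.009, -0.716]
force: [0.4, 0.7, 0.8]
opening: 51.2
grasp_force: 0.0
7.45 [657.4 -79.2 204.9] [-3.135 -0.009 -0.716] op 51.2 g 0.0 F [0.4 0.7 0.8]
pin 159 [654.6 -79.2  38.6] [654.4 -78.9  37.6] rng [15.8 15.4  7.1] zmed 38.7
block 840 z 23.3 rect ((654.3331298828125, -78.24636840820312), (88.62826538085938, 30.321985244750977), 76.71380615234375)
floor 2907 z 11.4 rect ((654.963623046875, -79.08840942382812), (86.55889892578125, 88.98773193359375), 77.41523742675781)
gfloor 3305 z 11.3 rect ((677.23779296875, 19.743350982666016), (85.15203857421875, 87.42668151855469), 77.08302307128906)
69 [ 633.37900186 -176.01786414   53.17214586]
```

View pics/w4.png

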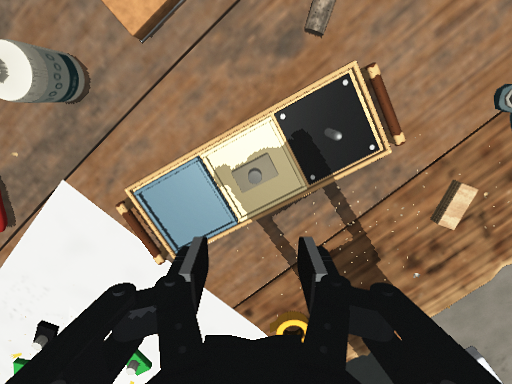

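The cream pattern is centred in the cream tray at (255,178), aligned and flat. Next is the grey pattern.

```bash
python3 -m crank '[[[-0.02,0.1,0,0,0,0.14],[-0.04,0.2,0,0,0,0.28],[-0.06,0.3,0,0,0,0.42],[-0.08,0.4,0,0,0,0.56],[-0.1,0.5,0,0,0,0.7],[-0.12,0.6,0,0,0,0.84],[-0.14,0.7,0,0,0,0.98],[-0.155,0.8,0,0,0,1],[-0.172,0.894,0,0,0,1],[-0.172,0.894,0,0,0,1],[-0.172,0.894,0,0,0,1]]]' 1
python3 - <<'E'
from h import *
obs();p,im,d=snap('wrist','w5.png');c=cloud(p,d)
print([(np.round(k['point'],1),k['confidence']) for k in mark_of('grey_pattern','wrist')])
pin(c,571,368,24,40,25); floor(c,571,368,9,15,42,'block')
E
```

```text
t: 8.6
ee_pos: [567.6, 369.0, 196.5]
tool_rot: [3.14, 0.003, 0.334]
force: [0.4, -0.8, 0.1]
opening: 85.6
grasp_force: 0.0
8.6 [567.6 369.  196.5] [3.14e+00 3.00e-03 3.34e-01] op 85.6 g 0.0 F [ 0.4 -0.8  0.1]
[(array([5.415e+02, 2.808e+02, 1.000e-01]), 0.72), (array([ 6.451e+02,  4.453e+02, -1.000e-01]), 0.71), (array([4.818e+02, 3.904e+02, 1.000e-01]), 0.69), (array([573.8, 368.1,  -1.4]), 0.68), (array([670.7, 359.5,  -0.7]), 0.58)]
pin 152 [573.8 368.4  27.8] [573.5 368.2  26.9] rng [15.7 15.7  5.2] zmed 27.7
block 838 z 12.3 rect ((573.3356323242188, 368.22735595703125), (29.94245147705078, 50.11494445800781), 60.144859313964844)
```

View pics/w5.png

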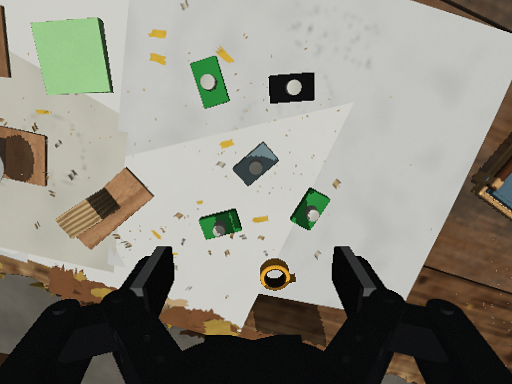

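The grey pattern is at (256,163), with green look-alikes about 90 mm away, so the grasp is clear.

```bash
python3 -m crank '[[[0.012,-0.0016,-0.1,0,0,0],[0.012,-0.0016,-0.2,0,0,0],[0.012,-0.0016,-0.3,0,0,0],[0.012,-0.0016,-0.34,0,0,0],[0.012,-0.0016,-0.366,0,0,0],[0.012,-0.0016,-0.366,0,0,0],[0.012,-0.0016,-0.366,0,0,0]]]' 1 40
```

```text
t: 9.4
ee_pos: [576.1, 367.1, 16.9]
tool_rot: [-3.141, -0.002, 0.33]
force: [0.5, -0.2, -0.9]
opening: 85.3
grasp_force: 0.0
```

```bash
python3 -m crank '[[[-0.003,0.002,-0.006,0,0,0],[-0.003,0.002,-0.006,0,0,0]]]' && python3 -m crank '[[[0,0,0,0,0,0],[0,0,0,0,0,0],[0,0,0,0,0,0],[0,0,0,0,0,0],[0,0,0,0,0,0],[0,0,0,0,0,0],[0,0,0,0,0,0],[0,0,0,0,0,0]]]' 0 40
```

```text
t: 9.6
ee_pos: [573.8, 368.7, 13.8]
tool_rot: [-3.141, -0.002, 0.332]
force: [-0.2, -0.6, 0.2]
opening: 85.2
grasp_force: 0.0
t: 10.4
ee_pos: [573.5, 368.5, 12.7]
tool_rot: [-3.142, -0.0, 0.332]
force: [-0.0, 0.5, 1.4]
opening: 14.4
grasp_force: 39.0
```

```bash
python3 -m crank '[[[0,0,0.06,0,0,0],[0,0,0.15,0,0,0],[0.02,-0.05,0.24,0,0,0.1],[0.05,-0.15,0.27,0,0,0.2],[0.08,-0.25,0.27,0,0,0.29],[0.11,-0.35,0.27,0,0,0.29],[0.14,-0.45,0.27,0,0,0.29],[0.17,-0.55,0.27,0,0,0.29],[0.2,-0.65,0.27,0,0,0.29],[0.207,-0.699,0.27,0,0,0.29],[0.207,-0.699,0.27,0,0,0.29],[0.207,-0.699,0.27,0,0,0.29]]]'
python3 - <<'E'
from h import *
obs();p,im,d=snap('wrist','w6.png');c=cloud(p,d);o=arm.get_obs()['ee_pos']
floor(c,o[0],o[1],o[2]-12,o[2]+9,45,'held block')
q=c[(np.hypot(c[...,0]-635,c[...,1]+177)<25)&(c[...,2]>49)&(c[...,2]<70)];print(len(q),q.mean(0) if len(q) else '')
E
```

```text
t: 11.6
ee_pos: [676.6, 17.9, 146.9]
tool_rot: [-3.141, 0.001, 0.633]
force: [-0.5, 0.6, 0.2]
opening: 14.2
grasp_force: 39.1
11.6 [676.6  17.9 146.9] [-3.141e+00  1.000e-03  6.330e-01] op 14.2 g 39.1 F [-0.5  0.6  0.2]
held block 2454 z 146.6 rect ((676.683837890625, 19.86737823486328), (32.5292854309082, 50.131683349609375), 77.78010559082031)
0
```

```bash
python3 -m crank '[[[0.001,0.0026,-0.08,0,0,0],[0.001,0.0026,-0.15,0,0,0],[0.001,0.0026,-0.2,0,0,0],[0.001,0.0026,-0.225,0,0,0],[0.001,0.0026,-0.235,0,0,0],[0.001,0.0026,-0.24,0,0,0],[0.001,0.0026,-0.24,0,0,0]]]'
```

```text
t: 12.35
ee_pos: [678.2, 20.5, 28.6]
tool_rot: [3.14, -0.002, 0.636]
force: [0.9, 0.5, -0.4]
opening: 14.1
grasp_force: 39.1
```

```bash
python3 -m crank '[[[-0.002,-0.0025,-0.005,0,0,0],[-0.002,-0.0025,-0.009,0,0,0],[-0.002,-0.0025,-0.009,0,0,0],[-0.002,-0.0025,-0.009,0,0,0]]]'
```

```text
t: 12.75
ee_pos: [676.8, 18.7, 23.6]
tool_rot: [3.141, -0.001, 0.635]
force: [0.4, -0.6, 2.1]
opening: 14.1
grasp_force: 39.3
```

```bash
python3 -m crank '[[[0,0,0,0,0,0],[0,0,0,0,0,0],[0,0,0,0,0,0],[0,0,0,0,0,0],[0,0,0.02,0,0,0],[0,0,0.1,0,0,0],[0,0,0.2,0,0,0],[0,0,0.3,0,0,0],[0,0,0.35,0,0,0],[0,0,0.35,0,0,0]]]' 0.6
python3 - <<'E'
from h import *
obs();p,im,d=snap('wrist','w7.png');c=cloud(p,d)
pin(c,677,19,34,60,20); floor(c,677,19,20,27,40,'block'); floor(c,677,19,8,14,44,'gfloor')
pin(c,655.3,-78.6,34,60,20)
E
python3 -m crank '[[[-0.1,0.05,0,0,0,0],[-0.2,0.1,0,0,0,-0.1],[-0.3,0.15,0,0,0,-0.25],[-0.4,0.2,0,0,0,-0.35],[-0.49,0.27,0,0,0,-0.35],[-0.49,0.27,0,0,0,-0.35],[-0.49,0.27,0,0,0,-0.35],[-0.49,0.27,0,0,0,-0.35]]]' 1
python3 - <<'E'
from h import *
obs();p,im,d=snap('wrist','w8.png');c=cloud(p,d)
floor(c,431,155,14,25,40,'r1'); floor(c,434,290,14,25,40,'r2')
q=c[(np.hypot(c[...,0]-431,c[...,1]-155)<40)&(c[...,2]>14)&(c[...,2]<25)];print(cv2.fitEllipse(cv2.convexHull(q[:,:2].astype(np.float32))),np.median(q[:,2]))
E
```

```text
t: 13.75
ee_pos: [678.8, 18.9, 204.6]
tool_rot: [3.135, -0.009, 0.635]
force: [1.1, -0.4, 0.6]
opening: 51.5
grasp_force: 0.0
13.75 [678.8  18.9 204.6] [ 3.135 -0.009  0.635] op 51.5 g 0.0 F [ 1.1 -0.4  0.6]
pin 157 [676.9  19.9  38.8] [676.7  19.7  37.5] rng [15.1 15.4  6.7] zmed 38.8
block 835 z 23.4 rect ((676.360595703125, 19.58587646484375), (30.395898818969727, 50.04534149169922), 77.86367797851562)
gfloor 2753 z 11.5 rect ((677.2149047851562, 18.358097076416016), (86.10969543457031, 87.14198303222656), 78.57255554199219)
pin 102 [656.1 -75.6  38.5] [654.5 -77.2  37.5] rng [15.8 14.7  5.8] zmed 38.9
t: 14.6
ee_pos: [430.8, 153.9, 197.3]
tool_rot: [3.141, 0.001, 0.27]
force: [1.1, 0.4, -0.1]
opening: 85.6
grasp_force: 0.0
14.6 [430.8 153.9 197.3] [3.141e+00 1.000e-03 2.700e-01] op 85.6 g 0.0 F [ 1.1  0.4 -0.1]
r1 638 z 18.2 rect ((429.7076416015625, 156.67532348632812), (42.75477981567383, 42.962677001953125), 61.297977447509766)
r2 706 z 19.2 rect ((434.1693115234375, 290.8976135253906), (41.521480560302734, 42.057762145996094), 54.28547286987305)
((430.8341369628906, 156.91162109375), (41.618186950683594, 46.164520263671875), 104.58655548095703) 18.17064772811111
```

View pics/w7.png

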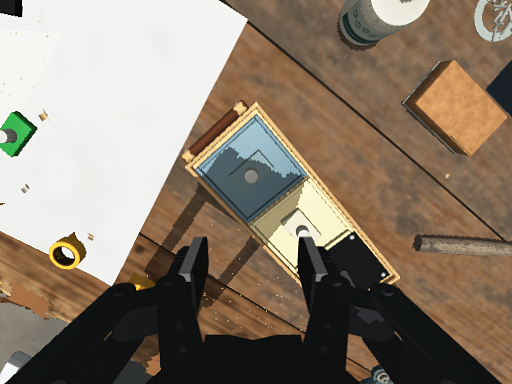

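View pics/w8.png

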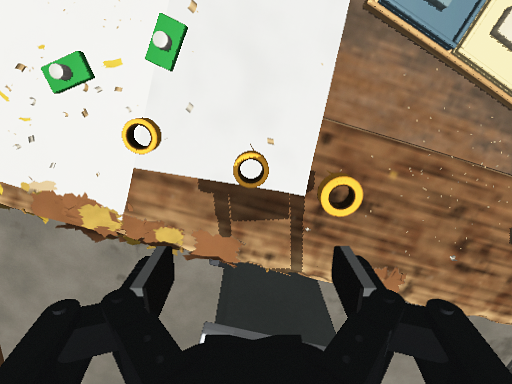

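The grey pattern is centred and flat in the blue-grey tray at (250,175). In the second view the small rolls are at (251,170) and (141,136), and the large roll is at (342,197).

```bash
python3 -m crank '[[[-0.0018,0.0056,-0.1,0,0,0],[-0.0018,0.0056,-0.2,0,0,0],[-0.0018,0.0056,-0.3,0,0,0],[-0.0018,0.0056,-0.35,0,0,0],[-0.0018,0.0056,-0.38,0,0,0],[-0.0018,0.0056,-0.38,0,0,0],[-0.0018,0.0056,-0.38,0,0,0],[-0.0018,0.0056,-0.38,0,0,0]]]' 1 30
```

```text
t: 15.45
ee_pos: [431.7, 156.7, 8.7]
tool_rot: [3.142, -0.002, 0.268]
force: [0.1, 0.0, -0.4]
opening: 85.6
grasp_force: 0.0
```

```bash
python3 -m crank '[[[-0.003,0,-0.007,0,0,0],[-0.003,0,-0.007,0,0,0],[-0.003,0,-0.007,0,0,0]]]' && python3 -m crank '[[[0,0,0,0,0,0],[0,0,0,0,0,0],[0,0,0,0,0,0],[0,0,0,0,0,0],[0,0,0,0,0,0],[0,0,0,0,0,0],[0,0,0,0,0,0],[0,0,0,0,0,0]]]' 0 30
```

```text
t: 15.75
ee_pos: [429.1, 156.8, 4.9]
tool_rot: [3.142, -0.001, 0.269]
force: [0.2, -1.3, 0.2]
opening: 85.3
grasp_force: 0.0
t: 16.55
ee_pos: [429.0, 156.7, 4.8]
tool_rot: [3.142, -0.0, 0.269]
force: [-0.5, -0.8, 5.7]
opening: 41.3
grasp_force: 30.2
```

```bash
python3 -m crank '[[[0,0,0.06,0,0,0],[0,0,0.16,0,0,0],[0.03,-0.05,0.25,0,0,0.14],[0.08,-0.14,0.28,0,0,0.28],[0.13,-0.22,0.28,0,0,0.42],[0.18,-0.3,0.28,0,0,0.56],[0.23,-0.38,0.28,0,0,0.7],[0.28,-0.46,0.28,0,0,0.84],[0.33,-0.54,0.28,0,0,1],[0.38,-0.62,0.28,0,0,1],[0.409,-0.666,0.28,0,0,1],[0.409,-0.666,0.28,0,0,1]]]'
python3 - <<'E'
from h import *
obs();p,im,d=snap('wrist','w9.png');c=cloud(p,d);o=arm.get_obs()['ee_pos']
q=c[(np.hypot(c[...,0]-o[0],c[...,1]-o[1])<30)&(c[...,2]>o[2]+6)&(c[...,2]<o[2]+18)];print(len(q),q.mean(0),'z',np.median(q[:,2]));print(cv2.minEnclosingCircle(q[:,:2].astype(np.float32)))
E
```

```text
t: 17.75
ee_pos: [635.3, -180.3, 143.2]
tool_rot: [3.14, 0.001, 1.312]
force: [0.4, -0.3, 0.3]
opening: 41.5
grasp_force: 30.9
17.75 [ 635.3 -180.3  143.2] [3.140e+00 1.000e-03 1.312e+00] op 41.5 g 30.9 F [ 0.4 -0.3  0.3]
3878 [ 635.18521146 -176.01542483  155.78476143] z 156.4525423093137
((634.8905639648438, -172.1364288330078), 28.977062225341797)
```

View pics/w9.png

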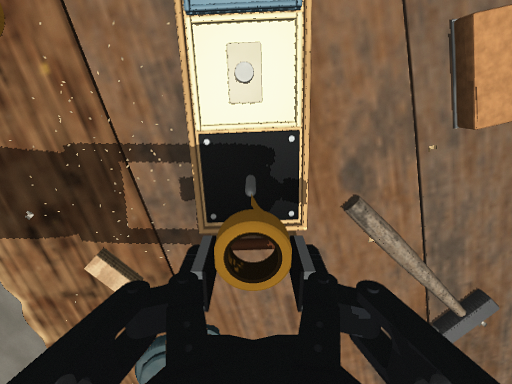

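The held roll is at (253,252), centred between the fingers. The spindle is at (251,185).

```bash
python3 -m crank '[[[-0.0044,0.006,-0.06,0,0,0],[-0.0044,0.006,-0.12,0,0,0],[-0.0044,0.006,-0.15,0,0,0],[-0.0044,0.006,-0.15,0,0,0],[-0.0044,0.006,-0.15,0,0,0]]]'
python3 - <<'E'
from h import *
obs();p,im,d=snap('wrist');c=cloud(p,d);o=arm.get_obs()['ee_pos']
q=c[(np.hypot(c[...,0]-o[0],c[...,1]-o[1])<26)&(c[...,2]>o[2]+11)&(c[...,2]<o[2]+16)&(im[...,0]>im[...,2]*1.8)];print(len(q),'z',np.median(q[:,2]),cv2.minEnclosingCircle(q[:,:2].astype(np.float32)),cv2.minAreaRect(q[:,:2].astype(np.float32)))
E
```

```text
t: 18.3
ee_pos: [631.1, -172.4, 69.8]
tool_rot: [-3.141, -0.0, 1.317]
force: [1.5, 0.1, -0.9]
opening: 41.9
grasp_force: 30.9
18.3 [ 631.1 -172.4   69.8] [-3.141 -0.     1.317] op 41.9 g 30.9 F [ 1.5  0.1 -0.9]
2758 z 83.22722559868215 ((631.6168823242188, -170.0511016845703), 23.27802276611328) ((630.4260864257812, -170.70181274414062), (43.41423034667969, 43.35532760620117), 17.62152671813965)
```

```bash
python3 -m crank '[[[0.0046,-0.0106,-0.01,0,0,0],[0.0046,-0.0106,-0.01,0,0,0],[0.0046,-0.0106,-0.01,0,0,0],[0.0046,-0.0106,-0.01,0,0,0]]]'
```

```text
t: 18.75
ee_pos: [633.7, -178.8, 64.8]
tool_rot: [3.141, -0.0, 1.316]
force: [-0.2, 0.7, 1.4]
opening: 41.3
grasp_force: 30.9
```

Down to TCP z ≈ 15 (−50 mm), gently.

```bash
python3 -m crank '[[[0,0.002,-0.02,0,0,0],[0,0.002,-0.04,0,0,0],[0,0.002,-0.06,0,0,0],[0,0.002,-0.08,0,0,0],[0,0.002,-0.095,0,0,0],[0,0.002,-0.1,0,0,0],[0,0.002,-0.101,0,0,0],[0,0.002,-0.101,0,0,0]]]'
```

```text
t: 19.55
ee_pos: [633.7, -177.7, 13.9]
tool_rot: [3.141, 0.0, 1.316]
force: [0.9, 0.4, -0.2]
opening: 41.3
grasp_force: 30.9
```

```bash
python3 -m crank '[[[0,0,0,0,0,0],[0,0,0,0,0,0],[0,0,0,0,0,0],[0,0,0.02,0,0,0],[0,0,0.1,0,0,0],[0,0,0.2,0,0,0],[0,0,0.3,0,0,0],[0,0,0.36,0,0,0],[0,0,0.36,0,0,0]]]' 0.65
python3 - <<'E'
from h import *
obs();p,im,d=snap('wrist','w10.png');c=cloud(p,d)
q=c[(np.hypot(c[...,0]-633,c[...,1]+176)<35)&(c[...,2]>22)&(c[...,2]<34)];print(len(q),'z',np.median(q[:,2]),cv2.minAreaRect(q[:,:2].astype(np.float32)))
q=c[(np.hypot(c[...,0]-633,c[...,1]+176)<35)&(c[...,2]>49)&(c[...,2]<64)];print(len(q),q.mean(0))
E
python3 -m crank '[[[-0.05,0.09,0,0,0,-0.1],[-0.09,0.18,0,0,0,-0.2],[-0.13,0.27,0,0,0,-0.3],[-0.17,0.36,0,0,0,-0.4],[-0.21,0.45,0,0,0,-0.5],[-0.25,0.54,0,0,0,-0.6],[-0.29,0.63,0,0,0,-0.7],[-0.33,0.72,0,0,0,-0.7],[-0.36,0.81,0,0,0,-0.7],[-0.38,0.87,0,0,0,-0.7],[-0.399,0.935,0,0,0,-0.7],[-0.399,0.935,0,0,0,-0.7]]]' 1
python3 - <<'E'
from h import *
obs();p,im,d=snap('wrist','w11.png');c=cloud(p,d)
floor(c,434,290,14,25,40,'r2')
E
```

```text
t: 20.45
ee_pos: [636.3, -178.4, 201.2]
tool_rot: [3.129, 0.001, 1.316]
force: [0.7, -0.3, 0.1]
opening: 55.8
grasp_force: 0.0
20.45 [ 636.3 -178.4  201.2] [3.129e+00 1.000e-03 1.316e+00] op 55.8 g 0.0 F [ 0.7 -0.3  0.1]
683 z 27.197915812553322 ((632.8162231445312, -175.49078369140625), (42.99762725830078, 42.582435607910156), 32.256465911865234)
61 [ 633.19909083 -175.14107924   53.18777961]
t: 21.7
ee_pos: [432.2, 292.6, 192.6]
tool_rot: [-3.14, 0.002, 0.587]
force: [0.6, -0.2, -0.1]
opening: 85.4
grasp_force: 0.0
21.7 [432.2 292.6 192.6] [-3.14e+00  2.00e-03  5.87e-01] op 85.4 g 0.0 F [ 0.6 -0.2 -0.1]
r2 612 z 19.1 rect ((434.3973083496094, 290.809814453125), (42.221839904785156, 40.5588493347168), 56.20796203613281)
```

View pics/w10.png

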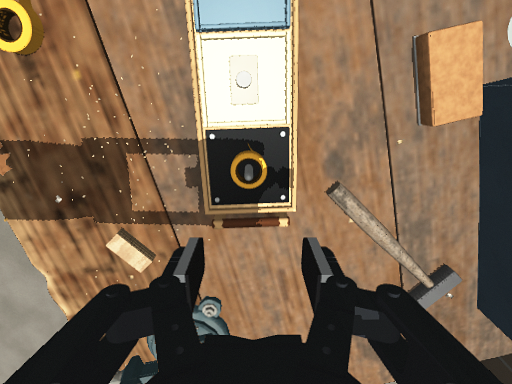

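The first roll is threaded and lies flat at (249,170). Now the second roll.

```bash
python3 -m crank '[[[0.0044,-0.0036,-0.1,0,0,0],[0.0044,-0.0036,-0.2,0,0,0],[0.0044,-0.0036,-0.3,0,0,0],[0.0044,-0.0036,-0.34,0,0,0],[0.0044,-0.0036,-0.368,0,0,0],[0.0044,-0.0036,-0.372,0,0,0],[0.0044,-0.0036,-0.372,0,0,0],[0.0044,-0.0036,-0.372,0,0,0]]]' 1 30
```

```text
t: 22.55
ee_pos: [436.9, 287.9, 8.7]
tool_rot: [3.141, -0.001, 0.582]
force: [-0.4, -0.1, 0.6]
opening: 85.7
grasp_force: 0.0
```

```bash
python3 -m crank '[[[-0.005,0.0058,-0.007,0,0,0],[-0.005,0.0058,-0.007,0,0,0],[-0.005,0.0058,-0.007,0,0,0]]]' && python3 -m crank '[[[0,0,0,0,0,0],[0,0,0,0,0,0],[0,0,0,0,0,0],[0,0,0,0,0,0],[0,0,0,0,0,0],[0,0,0,0,0,0],[0,0,0,0,0,0],[0,0,0,0,0,0]]]' 0 30
```

```text
t: 22.85
ee_pos: [433.8, 291.2, 4.8]
tool_rot: [3.141, -0.001, 0.583]
force: [0.4, 0.4, 1.1]
opening: 85.0
grasp_force: 0.0
t: 23.65
ee_pos: [433.8, 291.0, 4.7]
tool_rot: [3.142, -0.0, 0.583]
force: [-0.7, -1.2, 5.2]
opening: 39.7
grasp_force: 30.5
```

```bash
python3 -m crank '[[[0,0,0.06,0,0,0],[0,0,0.15,0,0,0],[0.03,-0.06,0.24,0,0,0.1],[0.07,-0.15,0.28,0,0,0.2],[0.1,-0.24,0.28,0,0,0.3],[0.14,-0.33,0.28,0,0,0.4],[0.18,-0.42,0.28,0,0,0.5],[0.22,-0.51,0.28,0,0,0.6],[0.26,-0.6,0.28,0,0,0.7],[0.3,-0.69,0.28,0,0,0.7],[0.34,-0.78,0.28,0,0,0.7],[0.37,-0.86,0.28,0,0,0.7]]]'
```

```text
t: 24.85
ee_pos: [619.5, -141.5, 143.7]
tool_rot: [3.142, 0.0, 1.315]
force: [1.2, 0.5, -0.4]
opening: 39.5
grasp_force: 30.7
```

```bash
python3 -m crank '[[[0.029,-0.076,0,0,0,0],[0.029,-0.076,-0.05,0,0,0],[0.029,-0.076,-0.1,0,0,0],[0.029,-0.076,-0.14,0,0,0],[0.029,-0.076,-0.14,0,0,0],[0.029,-0.076,-0.14,0,0,0]]]'
python3 - <<'E'
from h import *
obs();p,im,d=snap('wrist');c=cloud(p,d);o=arm.get_obs()['ee_pos']
q=c[(np.hypot(c[...,0]-o[0],c[...,1]-o[1])<26)&(c[...,2]>o[2]+11)&(c[...,2]<o[2]+17)&(im[...,0]>im[...,2]*1.8)];print(len(q),'z',np.median(q[:,2]),cv2.minEnclosingCircle(q[:,:2].astype(np.float32)),cv2.minAreaRect(q[:,:2].astype(np.float32)))
E
```

```text
t: 25.45
ee_pos: [633.3, -177.0, 74.2]
tool_rot: [-3.141, -0.0, 1.316]
force: [1.4, -0.2, 0.9]
opening: 39.5
grasp_force: 30.7
25.45 [ 633.3 -177.    74.2] [-3.141 -0.     1.316] op 39.5 g 30.7 F [ 1.4 -0.2  0.9]
2627 z 88.73387708587086 ((634.00634765625, -175.7715606689453), 22.016456604003906) ((632.8363647460938, -175.4873046875), (42.35019302368164, 40.839088439941406), 71.7615737915039)
```

```bash
python3 -m crank '[[[0,0,-0.02,0,0,0],[0,0,-0.04,0,0,0],[0,0,-0.06,0,0,0],[0,0,-0.076,0,0,0],[0,0,-0.083,0,0,0],[0,0,-0.083,0,0,0],[0,0,-0.083,0,0,0]]]'
```

```text
t: 26.2
ee_pos: [633.4, -177.1, 33.0]
tool_rot: [3.141, 0.0, 1.316]
force: [0.2, 0.2, -0.3]
opening: 40.2
grasp_force: 30.7
```

```bash
python3 -m crank '[[[0,0,-0.002,0,0,0],[0,0,-0.002,0,0,0],[0,0,-0.002,0,0,0]]]' && python3 -m crank '[[[0,0,0,0,0,0],[0,0,0,0,0,0],[0,0,0,0,0,0],[0,0,0.02,0,0,0],[0,0,0.1,0,0,0],[0,0,0.2,0,0,0],[0,0,0.3,0,0,0],[0,0,0.34,0,0,0],[0,0,0.34,0,0,0],[0,0,0.34,0,0,0]]]' 0.65
python3 - <<'E'
from h import *
obs();p,im,d=snap('wrist','w12.png');c=cloud(p,d)
q=c[(np.hypot(c[...,0]-633,c[...,1]+176)<35)&(c[...,2]>40)&(c[...,2]<49)&(im[...,0]>im[...,2]*1.8)];print(len(q),'z',np.percentile(q[:,2],[5,50,95]),cv2.minAreaRect(q[:,:2].astype(np.float32)))
pin(c,655,-78.6,34,60,20);pin(c,677,19,34,60,20)
snap('scene','s2.png')
E
```

```text
t: 26.5
ee_pos: [633.3, -177.0, 32.1]
tool_rot: [3.141, 0.0, 1.316]
force: [-0.6, 0.6, -0.7]
opening: 39.6
grasp_force: 30.7
t: 27.5
ee_pos: [632.9, -176.9, 202.1]
tool_rot: [3.142, -0.0, 1.316]
force: [-0.2, 0.1, -0.6]
opening: 55.6
grasp_force: 0.0
27.5 [ 632.9 -176.9  202.1] [ 3.142 -0.     1.316] op 55.6 g 0.0 F [-0.2  0.1 -0.6]
690 z [42.55050508 46.18807333 47.48312616] ((632.7041015625, -175.08836364746094), (40.85212707519531, 41.073265075683594), 5.511020183563232)
pin 202 [653.7 -78.3  38.8] [653.7 -78.4  38.1] rng [15.7 15.4  6. ] zmed 38.8h.py:23: RuntimeWarning: Mean of empty slice.
  print('pin',len(q),q.mean(0).round(1),((q.min(0)+q.max(0))/2).round(1),'rng',np.ptp(q,0).round(1),'zmed',np.median(q[:,2]).round(1))
  ret = um.true_divide(
Traceback (most recent call last):
  File "h.py", line 23, in pin
    print('pin',len(q),q.mean(0).round(1),((q.min(0)+q.max(0))/2).round(1),'rng',np.ptp(q,0).round(1),'zmed',np.median(q[:,2]).round(1))
                                            ~~~~~^^^
ValueError: zero-size array to reduction operation minimum which has no identity
```

View pics/w12.png

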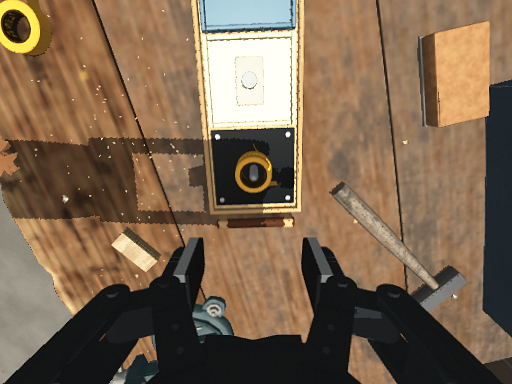

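Both rolls are stacked on the spindle at (254,172). Their top is at z = 46 mm, as expected for two rolls lying flat. The patterns have not been touched since I checked them, so I'm handing in.

```bash
python3 -c "
from h import *
p,im,d=snap('top');c=cloud(p,d);pin(c,677,19,30,60,20);pin(c,655,-78,30,60,20)
print(arm.close_job())"
```

```text
pin 36 [676.   16.9  37.4] [676.4  16.8  37.5] rng [16.4 15.4 10.9] zmed 38.0
pin 34 [653.7 -80.2  37.8] [654.  -78.7  38. ] rng [18.3 19.3 12.4] zmed 37.9
the job is handed in; nothing more can be done
None
```

The job is handed in at about 27.6 s: both patterns are centred flat in their trays with pins up, both small rolls are stacked flat on the spindle, and the larger roll and plywood offcut were left where they lay.

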